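# A chocolate with the coffee: press one out, twist the dish off and hold it out level

## Robot

A 6-joint arm with a two-finger parallel gripper is mounted at the origin on a cart in front of the work surface, level with it; the furniture and walls round the work are solid. World frame = base frame: x ahead of the robot, y to its left, z up, the work surface at z = 0. Lengths are in mm, angles in rad, forces in N, time in s.
With the tool pointing down it reaches from about 350 to 775 mm from the base axis. Payload 7.3 kg.
Tool frame: the origin (TCP) lies on the mounting face of the last link; the fingertips stand 178 mm ahead of it and the grasp point (between the pads) lies 159 mm ahead of it; z points along the fingers, y is the line along which they close (so a half turn about z gives the same grasp; the last joint's range is limited). The gripper opens to 92 mm and grips with 3 to 60 N. Pads are 19 mm wide; open, the fingers measure 130 mm over their backs; the gripper's body (75 mm by 190 mm) begins 47 mm behind the grasp point.
Start: joints at [0.975, 0.342, 1.524, -0, 1.275, -0.146], TCP at [228.242, 472.793, 404.741] pointing down, gripper open.
Joint ranges: [-2.53, 2.53], [-0.77, 2.02], [0.04, 2.7], [-1, 4.14], [0.28, 2.66], [-3.11, 3.11]. Speed limits (rad/s): [2.57, 2.57, 3.14, 3.14, 3.14, 3.14].

## Interface

Orientations are given as [roll, pitch, yaw] about the fixed x, y, z axes, in that order (R = Rz(yaw) Ry(pitch) Rx(roll)).
In Python, from plant import bot gives the robot as it stands.
- The arm moves only by the tool shift_gripper, called after "Request:" as a command line: name --pt "numbers of a row" for each row, then --argument value for the rest. Schema: {"type":"object","properties":{"increments":{"type":"array","items":{"type":"array","items":{"type":"number"},"minItems":5,"maxItems":5},"minItems":1,"maxItems":5},"only":{"type":"string"},"quiet":{"type":"boolean"},"lines":{"type":"string"}},"required":["increments"],"additionalProperties":false}. increments is a list of rows, 1 to 5 of them, each of 5 numbers: the finger opening in mm, then dx, dy, dz in shares of 400 mm (1.0 is 400 mm), then a turn about the tool's z in normalised numbers (1 is 2 pi rad); each row is the pose to reach, as a shift and turn from the pose commanded when the call began, along the tool's axes at that moment; what a row does not reach only later rows make up. A row lasts 1/8 s, in which the tool goes at most 62.5 mm and 0.188 rad, less where a joint would pass 70% of its speed; a pose out of reach is approached as far as the arm can. The fingers move at their own pace and stop on an object; the grip force is fixed at half the most. Time passes only in rows, so rows that do not move let the fingers close. The tool returns the time, the measured TCP pose, the force, the opening and the grip force at its end. only (a regular expression) keeps the lines of the reply that match it, lines (a string "A,B") keeps lines A to B, and quiet returns only ok. No shift or turn number may pass 1 either way. Input that does not fit is refused with a message, and nothing moves.
- bot.get_obs(): the state, without advancing time (a new reading comes with each control period).
- bot.capture(name): name is "side" or "top" or "wrist"; returns a dict with "color" (480x640x3 uint8, red, green, blue), "K" (3x3 intrinsics, pixels), "k1" (the pictures are not rectified: a ray, as slopes to the right and down, at radius r is drawn at 1 + k1 r^2 times it, then the intrinsics apply), "R" (3x3) and "t" (3): a world point X has camera coordinates R X + t. Camera axes: x right, y down, z forward; pixel columns grow to the right and rows downward; lengths in mm; the calibration is good to about 2 mm. A picture is of the moment at which its call begins. There is no depth.
- bot.close_job(): hands the job in; it is judged then, once.
The state is a dict: "time": time; "joint_positions": joint angles; "dq": joint speeds; "tau": joint torques, N m; "tool_pos": TCP position; "tcp_rot": TCP orientation; "contact_force": force on the tool from outside, world axes, zero at the start; "moment": the same for the moment, N m; "grip_width": finger opening in mm; "finger_force": force on a finger pad.
Only numpy, scipy, OpenCV 4.12 (cv2) and the standard library are available. Lean on these libraries where they do the work, as an engineer would, in place of code of your own. Each camera call takes 0.05 s, during which the arm holds its last target. There are 200 camera calls.

## Task

Press the pedal of the chocolate dispenser right down to its stop, once, so that a single chocolate ball rolls into the catch dish, and let the ball come to rest in the middle. Then take the dish by its wooden handle, unlock it with a quarter turn anticlockwise (seen from above), lift it up about 10 cm with the dish level and the ball staying in the middle, and finish while still holding it up there, still and level. Keep the other chocolates on the rack and leave the mug, the teaspoon and the notepad alone.

Things in the scene. Friction and masses are not known exactly. Their poses are not given: they have to be found in the camera images.
- dispenser: Fixed chocolate dispenser on a light wooden board, 14 mm high. Origin on the worktop under the centre of the dish's socket; +x runs from the socket to the wire rack behind it. The board spans x -78 to 254, y -124 to 72 mm. The rack slopes up from x = 69 (64 mm high) to x = 240 mm, is 52 mm wide and, with its balls, at most 120 mm high.
- socket (a point): Centre of the bayonet socket's floor, on the board under the dish. The dish's lugs sit under the lips of this grey ring (88 mm wide, 13 mm high). Turned 82 to 98 degrees anticlockwise from above from the dispenser's x, they lie in the gaps and the dish lifts straight out; a stop ends the turn at about 94 degrees, another a few degrees clockwise of the start.
- pedal (a joint): Angle of the dark steel pedal about its level shaft (along the dispenser's y, 111 mm behind the socket centre, 65 mm high): 0 at rest, 0.506 rad at its stop. Its spring pushes up with 2.5 N on the pad at rest, 7 N at the stop. Near the stop it lets the lowest ball go and holds back the next; every further full press lets out another.
- pedal_pad (a point): Centre of the top of the pedal's pad (34 x 36 mm, level at rest), on the dispenser's -y side. At rest 83 mm above the worktop; at the stop 24 mm lower, 3 mm farther from the shaft in plan and tilted 29 degrees. Free above; the dish's handle is 70 mm or more away.
- dish: Round steel catch dish, 125 mm wide, 0.2 to 0.3 kg, with a fixed stirrup handle. Origin under the centre of its foot, 14 mm above the worktop while seated. At the start its x axis lies along the dispenser's x within 3 degrees. Rim 47 mm above the origin. Floor dished at 6 degrees near the middle, 11 farther out: a ball stays in the middle only while it is level. 2 mm play in the socket.
- dish_well (a point): Point on the dish's axis, 38 mm above the dish's origin, where the centre of a ball lies when it rests in the middle of the dish.
- dish_grip (a point): Centre of the dish's light wooden grip, on the dish's axis, 105 mm above its origin (119 mm above the worktop while seated). The grip is 68 mm long along the dish's y, 12 mm wide along its x, 18 mm high. A ball resting in the dish has its top 42 mm below the grip's underside.
- choc_1: Hard dark-brown chocolate ball, 32 mm in diameter, 20 g, origin at its centre: the lowest of the four alike on the rack, let out first. It rolls about in the dish for some 4 s before it rests.
- choc_2: Second ball on the rack, same size, origin at its centre; stays on the rack (it moves down to the catch).
- choc_3: Third chocolate ball on the rack, same size, origin at its centre; stays on the rack.
- choc_4: Fourth, highest chocolate ball on the rack, same size, origin at its centre; stays on the rack.
- mug: Small green mug, 65 x 94 x 52 mm, to the left; bystander. Origin under it.
- tea_spoon: Teaspoon, 139 x 28 x 13 mm, lying to the left near the edge; bystander. Origin under it.
- notes: Spiral notepad, 148 x 109 x 13 mm, lying to the right near the edge; bystander. Origin under it.

How it is judged (in metres and radians):
On the way, in this order (a step that is already met when the one before it is completed fails the run):
1. the pedal is pressed down to its stop while the dish is still locked in its socket (value of joint pedal above 0.43 rad and angle between the x axis of dish and the x axis of dispenser, either way round below 0.3 rad), for 0.05 s.
2. with one chocolate resting in the middle of it, the dish is turned a quarter turn in its socket (angle between the x axis of dish and the x axis of dispenser, either way round above 1.36 rad and horizontal distance between choc_1 and dish_well below 0.012 m and z of dish in the frame of dispenser below 0.022 m and distance between choc_1 and dish_well below 0.015 m), for 0.2 s.
At the end, for the whole second after the job is handed in: The fingers hold the dish by its handle (within 45 mm of the grip's centre), 70 mm or more above its seat, clear of the dispenser, level within 7 degrees and still; the released ball rests within 12 mm of the dish's middle; the pedal is up and the other balls are on the rack (z of dish in the frame of dispenser above 0.084 m and contact force between the fingers and dish above 1 N and contact force between dish and dispenser below 0.1 N and angle between dish's own z axis and vertical below 0.12 rad and horizontal distance between choc_1 and dish_well below 0.012 m and distance between choc_1 and dish_well below 0.015 m and linear speed of dish below 0.03 m/s and linear speed of choc_1 below 0.05 m/s and value of joint pedal below 0.05 rad and x of each of choc_2, choc_3, choc_4 in the frame of dispenser above 0.085 m and distance between the grasp point and dish_grip below 0.045 m); the arm keeps its last pose, push and grip.
It fails at once if the chocolate falls out of the dish or off the rack (height (world z) of choc_1 below 0.035 m).
It fails at once if the ball runs out to the wall of the dish after the dish has been lifted from its socket (z of dish in the frame of dispenser above 0.03 m and horizontal distance between choc_1 and dish_well above 0.03 m).
It fails at once if the dish is tipped (angle between dish's own z axis and vertical above 0.25 rad).
It fails at once if a second chocolate leaves the rack (x of any of choc_2, choc_3, choc_4 in the frame of dispenser below 0.085 m).
It fails at once if the mug, the teaspoon or the notepad is moved (distance of any of mug, tea_spoon, notes from where it was at the start of the episode above 0.03 m).
It also fails if it takes over 58 s, if anything falls off the work surface, if the arm or the gripper's body presses on something with over 40 N, if the wrist force passes 120 N, or if a joint passes its speed limit or range.

## Working session

There is one attempt and no reset: what is moved stays moved. The work goes in short steps, Python scripts to look and compute and a tool call to move; the robot and the scene stay as the last step left them, time stands still between calls to the robot, and variables do not carry over. Pictures are saved under pics/ and viewed, at most 10 in all, crops included, and the job is handed in when it is done.

```bash
ls; mkdir -p pics; python3 - <<'E'
from plant import bot
import cv2
print(bot.get_obs())
for n in("side","top"):
    c=bot.capture(n); cv2.imwrite(f"pics/{n}0.png",c["color"][:,:,::-1]); print(n,c["K"],c["k1"],c["R"],c["t"])
E
```

```text
pics
plant.py
{'time': 0.0, 'joint_positions': array([ 9.74950331e-01,  3.42718272e-01,  1.52502798e+00, -1.97332469e-05,
        1.27538866e+00, -1.46017831e-01]), 'dq': array([-1.58942276e-03,  1.02367268e-03,  7.08091073e-05,  1.29304206e-03,
        1.13113882e-03,  1.85926161e-04]), 'tau': array([-2.13165200e-03, -4.31234336e+01, -2.44225037e+01,  7.16795702e-02,
        5.58782613e-02, -1.29927507e-04]), 'tool_pos': array([228.18798044, 472.6626615 , 404.04323473]), 'tcp_rot': array([-3.14006406e+00, -2.05728951e-04,  2.69177009e+00]), 'contact_force': array([0.16342454, 0.7488012 , 0.22123718]), 'moment': array([ 0.02488674, -0.03600977, -0.05189316]), 'finger_force': 0.0, 'grip_width': 91.91602578088632}
side [[527.97571978   0.         318.46887619]
 [  0.         527.97571978 240.78254016]
 [  0.           0.           1.        ]] -0.0028702047306457795 [[ 0.88176417 -0.47105863  0.02440735]
 [-0.28597968 -0.57503524 -0.76651817]
 [ 0.37511009  0.66890825 -0.64175866]] [-439.61723093  259.29930579 1004.79078074]
top [[572.51175637   0.         324.34795491]
 [  0.         572.51175637 235.3503513 ]
 [  0.           0.           1.        ]] -0.0717508292872581 [[ 0.00486569 -0.99989467 -0.01367405]
 [-0.98215239 -0.00220735 -0.18807394]
 [ 0.18802394  0.01434511 -0.98205968]] [  73.23782289  538.14180374 1203.15512329]
```

View pics/top0.png

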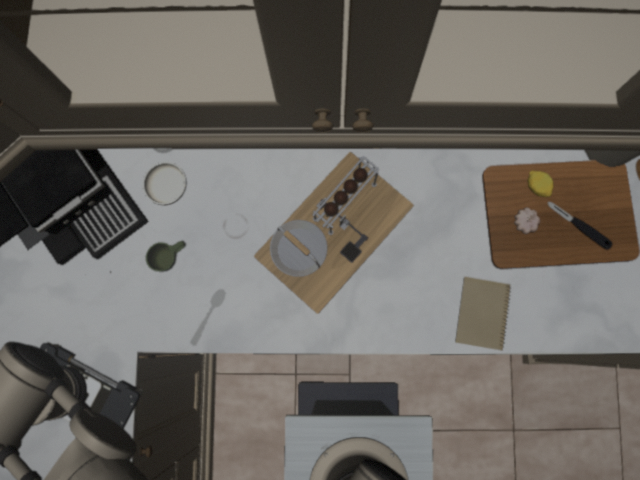

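View pics/side0.png

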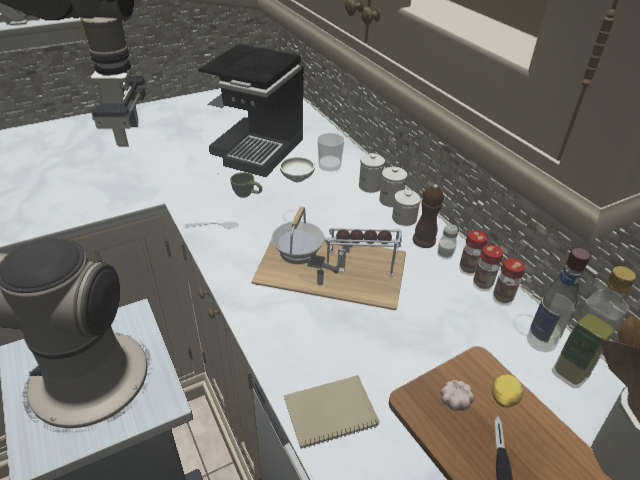

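The top view shows the dish at about (299,248), the pad at (351,252), and the rack running up-right to (362,172). The side view shows the dish at (298,240). I'll enlarge both.

```bash
python3 - <<'E'
import cv2
a=cv2.imread("pics/top0.png")[145:320,245:420]; cv2.imwrite("pics/topc.png",cv2.resize(a,None,fx=3.4,fy=3.4,interpolation=cv2.INTER_CUBIC)[:600])
b=cv2.imread("pics/side0.png")[190:310,245:415]; cv2.imwrite("pics/sidec.png",cv2.resize(b,None,fx=4,fy=4,interpolation=cv2.INTER_CUBIC))
E
```

```text
(no output)
```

View pics/topc.png

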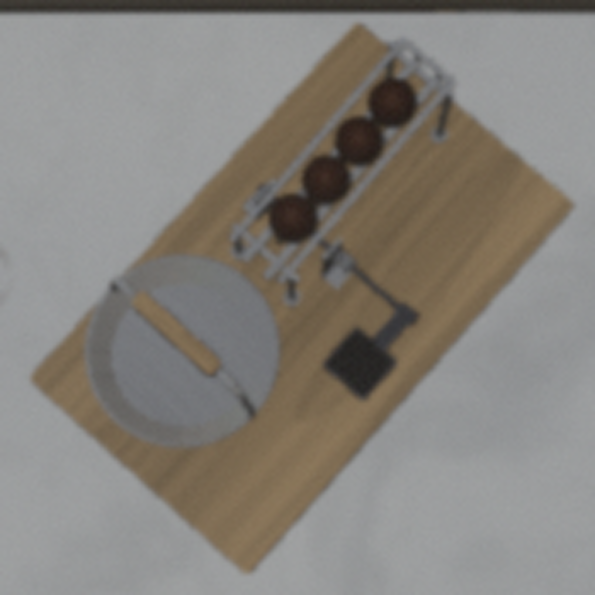

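View pics/sidec.png

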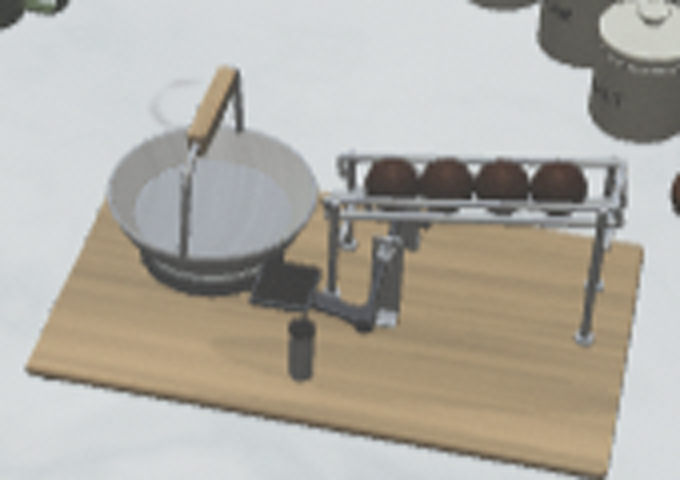

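Top crop:
- Board corners are at left (33,377), bottom (248,572), right (573,205) and top (360,22).
- The grip runs (140,298)–(215,368).
- The pad is at (361,363) and the lowest ball at (293,218).

Side crop:
- The grip centre is at about (214,108) and the pad at (286,286).
- Board corners are at (28,372), (605,476) and (642,245).

```bash
cat > h.py <<'E'
import numpy as np, cv2
from scipy.optimize import least_squares
from scipy.spatial.transform import Rotation as Ro
from plant import bot
def ray(c,uv):
    d=np.array([c["k1"],0,0,0,0.])
    p=cv2.undistortPoints(np.array([[uv]],float),c["K"],d)[0,0]
    return -c["R"].T@c["t"], c["R"].T@np.array([*p,1])
def onz(c,uv,z):
    o,r=ray(c,uv); return o+r*(z-o[2])/r[2]
def proj(c,X):
    X=np.atleast_2d(np.array(X,float))
    return cv2.projectPoints(X,cv2.Rodrigues(c["R"])[0],c["t"],c["K"],np.array([c["k1"],0,0,0,0.]))[0][:,0]
def disp(P,x,y,z=0):
    a=P[2];return np.array([P[0]+np.cos(a)*x-np.sin(a)*y,P[1]+np.sin(a)*x+np.cos(a)*y,z])
def totool(d):
    "world shift -> tool axes at present"
    return Ro.from_euler('xyz',bot.get_obs()["tcp_rot"]).inv().apply(d)
E
python3 - <<'E'
from h import *
T=bot.capture("top");S=bot.capture("side")
t=lambda u,v:(245+(u+.5)/3.4-.5,145+(v+.5)/3.4-.5)
s=lambda u,v:(245+(u+.5)/4-.5,190+(v+.5)/4-.5)
C=[(-78,72,14),(-78,-124,14),(254,-124,14),(254,72,14)]
tc=[t(33,377),t(248,572),t(573,205),t(360,22)]; sc=[s(28,372),s(605,476),s(642,245)]
W=[onz(T,p,14) for p in tc]; print(np.round(W,1)); print([round(np.linalg.norm(W[i]-W[i-3])) for i in range(4)])
f=lambda P:np.r_[(proj(T,[disp(P,*c) for c in C])-tc).ravel(),(proj(S,[disp(P,*c) for c in C[1:]])-sc).ravel() if 0 else 0]
r=least_squares(f,[500,0,-.8]);P=r.x;print("P",P,r.fun.round(1))
print("side corners",[np.round(onz(S,p,14),1) for p in sc],[disp(P,*c).round(1) for c in C])
print("grip T",onz(T,t(140,298),128),onz(T,t(215,368),128),onz(T,t(177,333),128),"S",onz(S,s(214,108),128), "P0",P[:2])
print("pad T",onz(T,t(361,363),83),"S",onz(S,s(286,286),83))
print("pad in disp", [(lambda d:(np.cos(P[2])*d[0]+np.sin(P[2])*d[1],-np.sin(P[2])*d[0]+np.cos(P[2])*d[1]))(onz(c,p,83)-disp(P,0,0)) for c,p in((T,t(361,363)),(S,s(286,286)))])
E
```

```bash
python3 - <<'E'
from h import *
o=bot.get_obs(); print(totool(np.array([496,18,328])-o["tool_pos"]))
E
```

```text
[-438.8714386  -292.99926262   76.52475182]
```

The rows are not in the units I measure in: shifts go in shares of 400 mm and turns go in shares of 2 pi rad. I convert before sending: -245 mm / 400 = -0.6125, -196 mm / 400 = -0.49, 0.275 rad / 6.2832 = 0.0438.

Request:
shift_gripper --pt "0 -0.1225 -0.0825 0 0.0095" --pt "0 -0.245 -0.1625 0 0.0191" --pt "0 -0.3675 -0.245 0 0.0286" --pt "0 -0.49 -0.325 0 0.0382" --pt "0 -0.6125 -0.4075 0 0.0438"

```text
time: 0.82
tool_pos: [378.6, 217.8, 404.8]
tcp_rot: [3.141, 0.0, 2.416]
contact_force: [1.2, 0.1, 0.0]
grip_width: 46.7
finger_force: 0.0
```

```bash
python3 - <<'E'
from h import *
o=bot.get_obs(); print(totool(np.array([496,18,328])-o["tool_pos"]))
E
```

```text
[-220.40688961  -71.50944036   76.80586164]
```

Scaled: -220 mm / 400 = -0.55, -165 mm / 400 = -0.4125.

Request:
shift_gripper --pt "0 -0.1375 -0.045 0 0" --pt "0 -0.275 -0.09 0 0" --pt "0 -0.4125 -0.135 0.05 0" --pt "0 -0.55 -0.1775 0.125 0" --pt "0 -0.55 -0.1775 0.19 0"

```text
time: 1.45
tool_pos: [497.1, 17.3, 327.6]
tcp_rot: [3.141, 0.001, 2.412]
contact_force: [0.7, 0.1, -0.1]
grip_width: 0.9
finger_force: 0.0
```

```bash
python3 - <<'E'
from h import *
o=bot.get_obs(); print(o["tool_pos"],o["grip_width"],totool(np.array([496,18,328])-o["tool_pos"]),o["contact_force"])
for n in("top","side"):
    c=bot.capture(n); cv2.imwrite(f"pics/{n}1.png",c["color"][:,:,::-1])
a=cv2.imread("pics/side1.png")[150:300,230:430]; b=cv2.resize(cv2.imread("pics/top1.png")[185:335,265:465],None,fx=2,fy=2)
cv2.imwrite("pics/m1.png",np.hstack([cv2.resize(a,None,fx=2,fy=2),b]))
E
```

```text
[497.06525867  17.32174467 327.55865972] 0.887645865806491 [ 1.24578833 -0.20396475 -0.44271594] [ 0.66833682  0.06974351 -0.14037709]
```

View pics/m1.png

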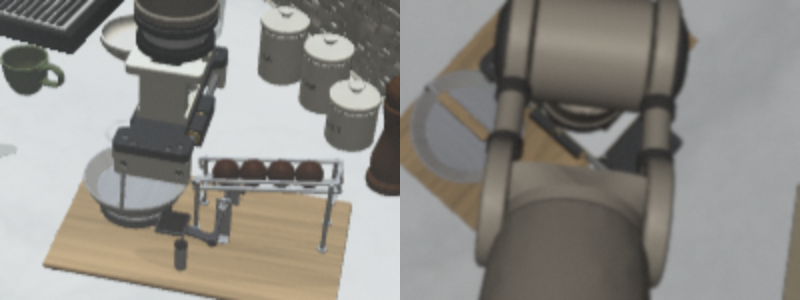

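The side view shows the gripper above the dish and pedal, with the fingertips hard to make out near (150,180) in the crop. I'll project the tip to check.

```bash
python3 - <<'E'
from h import *
c=bot.capture("side")
for z in (150,168,215,327): print(z,(proj(c,[[497,17.3,z]])[0]-[230,150])*2)
print(bot.get_obs()["joint_positions"])
a=c["color"][190:260,270:350,::-1]; cv2.imwrite("pics/m2.png",cv2.resize(a,None,fx=8,fy=8,interpolation=cv2.INTER_CUBIC))
E
```

```text
150 [171.33734638 174.16127455]
168 [171.70194304 160.7776086 ]
215 [172.69125652 124.46273919]
327 [175.29102517  29.03956318]
[-1.14002485e-01  3.69268305e-01  1.71582808e+00  2.25332954e-04
  1.06007640e+00 -9.59193157e-01]
```

View pics/m2.png

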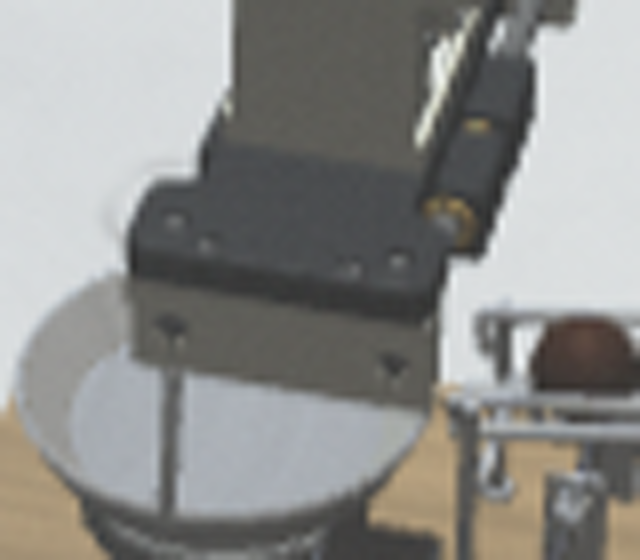

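The visible plate is the near end of the 190 mm gripper body, and it hides the fingers. That matches the projected geometry, so I'll descend onto the pad.

Scaled: 70 mm / 400 = 0.175, 66 mm / 400 = 0.165.

Request:
shift_gripper --pt "0 0 0 0.0875 0" --pt "0 0 0 0.15 0" --pt "0 0 0 0.165 0" --pt "0 0 0 0.175 0"

```text
time: 2.1
tool_pos: [496.0, 21.0, 259.9]
tcp_rot: [3.14, 0.001, 2.418]
contact_force: [-1.0, 1.3, 4.8]
grip_width: 0.4
finger_force: 1.8
```

Request:
shift_gripper --pt "0 0 0 0.0125 0" --pt "0 0 0 0.02 0" --pt "0 0 0 0.02 0"

```text
time: 2.48
tool_pos: [495.4, 21.3, 251.5]
tcp_rot: [3.14, -0.001, 2.417]
contact_force: [-3.3, 5.6, 5.9]
grip_width: 0.3
finger_force: 3.5
```

Scaled: 6 mm / 400 = 0.015, 4 mm / 400 = 0.01.

Request:
shift_gripper --pt "0 0 0 0.01 0" --pt "0 0 0 0.015 0" --pt "0 0 0 0.015 0"

```text
time: 2.85
tool_pos: [495.1, 21.5, 245.5]
tcp_rot: [3.141, -0.002, 2.417]
contact_force: [-5.6, 6.2, 6.1]
grip_width: 0.1
finger_force: 4.5
```

Request:
shift_gripper --pt "0 0 0 0.0075 0" --pt "0 0 0 0.0075 0"

```text
time: 3.1
tool_pos: [495.1, 21.5, 242.5]
tcp_rot: [3.141, -0.002, 2.417]
contact_force: [-4.9, 7.5, 7.0]
grip_width: 0.2
finger_force: 4.9
```

Scaled: 2 mm / 400 = 0.005.

Request:
shift_gripper --pt "0 0 0 0.005 0" --pt "0 0 0 0.005 0"

```text
time: 3.35
tool_pos: [495.1, 21.5, 240.6]
tcp_rot: [3.141, -0.002, 2.417]
contact_force: [-4.2, 6.7, 8.1]
grip_width: 0.4
finger_force: 5.0
```

Request:
shift_gripper --pt "0 0 0 0.005 0" --pt "0 0 0 0.005 0"

```text
time: 3.6
tool_pos: [495.1, 21.6, 239.7]
tcp_rot: [3.14, -0.001, 2.417]
contact_force: [-8.7, 7.5, 18.1]
grip_width: 0.5
finger_force: 10.5
```

The force jumped at tip z = 62, so the pedal is on its stop. I'll let it up, then turn the tool while the ball settles.

Scaled: -140 mm / 400 = -0.35, -120 mm / 400 = -0.3, 0.28 rad / 6.2832 = 0.0446.

Request:
shift_gripper --pt "0 0 0 -0.1 0" --pt "0 0 0 -0.2 0" --pt "0 0 0 -0.3 0" --pt "20 0 0 -0.35 0.0159" --pt "40 0 0 -0.35 0.0446"

```text
time: 4.22
tool_pos: [496.0, 20.5, 380.5]
tcp_rot: [3.137, 0.004, 2.132]
contact_force: [-0.4, -0.0, -0.6]
grip_width: 16.0
finger_force: 0.0
```

Request:
shift_gripper --pt "92 0 0 0 0.0286" --pt "92 0 0 0 0.0573" --pt "92 0 0 0 0.0859" --pt "92 0 0 0 0.1146" --pt "92 0 0 0 0.1432"

```text
time: 4.85
tool_pos: [495.7, 20.5, 378.5]
tcp_rot: [3.14, -0.0, 1.231]
contact_force: [-0.4, -0.3, -0.3]
grip_width: 65.7
finger_force: 0.0
```

Request:
shift_gripper --pt "92 0 0 0 0.0239" --pt "92 0 0 0 0.0477" --pt "92 0 0 0 0.0637" --pt "92 0 0 0 0.0662" --pt "92 0 0 0 0.0662"

```text
time: 5.48
tool_pos: [495.6, 20.5, 378.1]
tcp_rot: [3.141, -0.001, 0.822]
contact_force: [-0.5, 0.6, -0.1]
grip_width: 91.3
finger_force: 0.0
```

```bash
python3 - <<'E'
from h import *
for n in("top","side","wrist"):
    c=bot.capture(n); cv2.imwrite(f"pics/{n}3.png",c["color"][:,:,::-1])
a=cv2.resize(cv2.imread("pics/side3.png")[180:280,240:420],None,fx=4,fy=4)
b=cv2.resize(cv2.imread("pics/wrist3.png"),(0,0),fx=.25,fy=.25)
b=cv2.resize(cv2.imread("pics/top3.png")[180:300,250:370],(200,200)); a[:200,520:]=b
cv2.imwrite("pics/m3.png",a)
np.save("wrist3.npy",{k:v for k,v in c.items() if k!="color"},allow_pickle=True)
o=bot.get_obs(); print(o["time"],o["tool_pos"],o["tcp_rot"],o["joint_positions"])
print(totool(np.array([508.5,129.5,378])-o["tool_pos"]))
E
```

```text
5.625 [495.65263371  20.47229924 377.83500605] [ 3.14132733e+00 -2.19258466e-04  8.21816989e-01] [-1.13349450e-01  3.13724030e-01  1.64452192e+00  2.04375194e-05
  1.18300303e+00  6.35622192e-01]
[ 88.59786437 -64.82679626  -0.16276803]
```

View pics/m3.png

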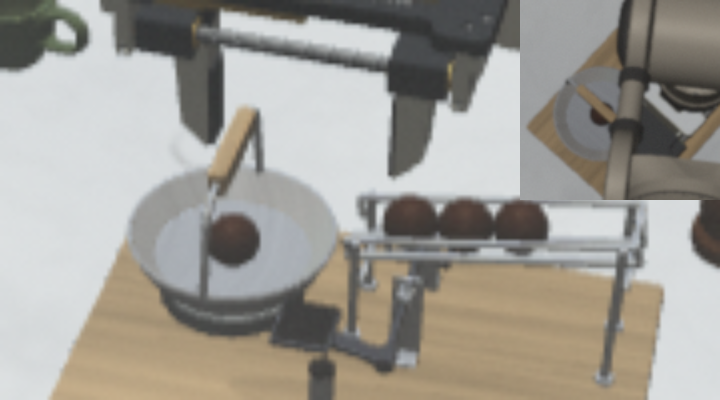

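View pics/wrist3.png

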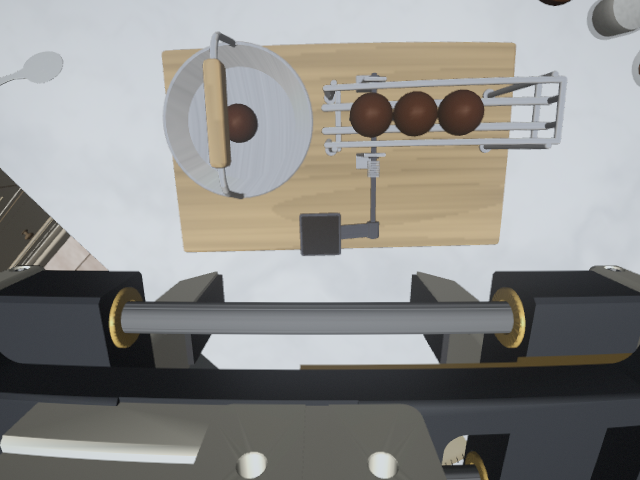

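One ball is in the dish, three are on the rack and the pedal is up. In the wrist view the grip's top face runs from (214,60) to (219,165), and the ball is at (239,123).

```bash
python3 - <<'E'
from h import *
c=np.load("wrist3.npy",allow_pickle=True).item()
a,b=onz(c,(214,60),128),onz(c,(219,165),128); print(a,b,(a+b)/2,np.linalg.norm(a-b),np.arctan2(*(a-b)[[1,0]])-np.pi/2)
print("ball",onz(c,(239,123),52),"pad",onz(c,(320,234),83))
w=[onz(c,p,14) for p in((163,53),(186,252),(498,243),(516,43))];print(np.round(w,1))
g=(a+b)/2; o=bot.get_obs(); print(totool(np.array([g[0],g[1],378])-o["tool_pos"]))
E
```

```text
[532.8101851 152.8402927 128.       ] [488.8458142  106.41912257 128.        ] [510.82799965 129.62970763 128.        ] 63.93583458805701 -0.758223524397879
ball [509.37756546 131.08658817  52.        ] pad [498.7115426   19.14716443  83.        ]
[[ 498.8  231.6   14. ]
 [ 372.7   87.6   14. ]
 [ 617.9 -127.3   14. ]
 [ 745.4   16.5   14. ]]
[ 90.27797555 -63.21012306  -0.16197071]
```

Scaled: 90 mm / 400 = 0.225, -64 mm / 400 = -0.16.

Request:
shift_gripper --pt "92 0.1125 -0.08 0 0" --pt "92 0.225 -0.16 0 0" --pt "92 0.225 -0.16 0 0"

```text
time: 6.0
tool_pos: [510.1, 132.9, 377.6]
tcp_rot: [-3.141, -0.001, 0.826]
contact_force: [0.3, 0.0, 0.3]
grip_width: 92.3
finger_force: 0.0
```

Request:
shift_gripper --pt "92 0 0 0.1 0" --pt "92 0 0 0.1875 0" --pt "92 0 0 0.25 0" --pt "92 0 0 0.25 0"

```text
time: 6.5
tool_pos: [509.6, 129.1, 276.2]
tcp_rot: [-3.139, 0.003, 0.821]
contact_force: [-0.3, -0.1, -0.5]
grip_width: 91.7
finger_force: 0.0
```

```bash
python3 - <<'E'
from h import *
for n in("side","wrist"):
    c=bot.capture(n); cv2.imwrite(f"pics/{n}4.png",c["color"][:,:,::-1])
a=cv2.resize(cv2.imread("pics/side4.png")[180:280,240:380],None,fx=3,fy=3)
b=cv2.resize(cv2.imread("pics/wrist4.png"),(400,300))
cv2.imwrite("pics/m4.png",np.hstack([a[:300,:400],b]))
o=bot.get_obs(); print(o["tool_pos"],o["tcp_rot"],o["contact_force"])
E
```

```text
[510.5187435  129.45157051 278.48529601] [ 3.14095230e+00 -5.99019280e-04  8.20515755e-01] [ 0.94083301 -0.24884917  0.30412409]
```

View pics/m4.png

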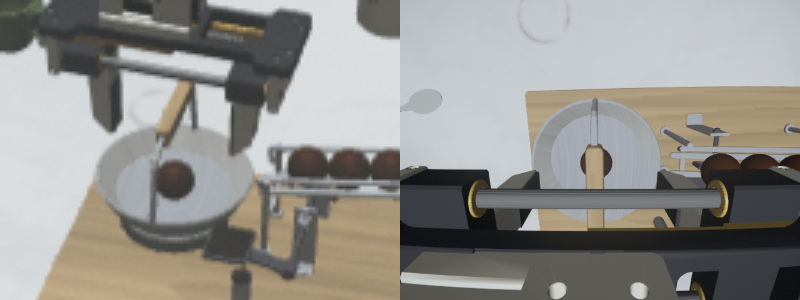

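The grip is centred between the fingers at (596,190) and the ball is in the middle. I'll close.

Request:
shift_gripper --pt "60 0 0 0 0" --pt "40 0 0 0 0" --pt "25 0 0 0 0" --pt "18 0 0 0 0" --pt "16 0 0 0 0"

```text
time: 7.22
tool_pos: [510.1, 130.0, 277.8]
tcp_rot: [3.142, -0.0, 0.821]
contact_force: [0.1, 0.0, -0.2]
grip_width: 46.8
finger_force: 0.0
```

Request:
shift_gripper --pt "16 0 0 0 0" --pt "14 0 0 0 0" --pt "12 0 0 0 0" --pt "10 0 0 0 0" --pt "5 0 0 0 0"

```text
time: 7.85
tool_pos: [510.0, 130.0, 277.5]
tcp_rot: [-3.141, 0.0, 0.821]
contact_force: [0.3, 0.5, -1.8]
grip_width: 11.7
finger_force: 30.0
```

Request:
shift_gripper --pt "5 0 0 0 0" --pt "5 0 0 0 0" --pt "5 0 0 0 0" --pt "5 0 0 0 0" --pt "5 0 0 0 0"

```text
time: 8.48
tool_pos: [510.2, 130.0, 277.7]
tcp_rot: [-3.142, -0.0, 0.821]
contact_force: [-0.7, 0.1, -2.4]
grip_width: 11.4
finger_force: 30.0
```

Scaled: -0.35 rad / 6.2832 = -0.0557.

Request:
shift_gripper --pt "5 0 0 0 -0.0064" --pt "5 0 0 0 -0.0175" --pt "5 0 0 0 -0.0302" --pt "5 0 0 0 -0.043" --pt "5 0 0 0 -0.0557"

```text
time: 9.1
tool_pos: [510.2, 130.0, 277.8]
tcp_rot: [3.141, -0.0, 1.173]
contact_force: [0.2, 0.2, -3.3]
grip_width: 11.8
finger_force: 30.0
```

```bash
python3 - <<'E'
from plant import bot
o=bot.get_obs();print(o["moment"],o["contact_force"])
E
```

```text
[-0.05997888  0.08509629  0.02978981] [ 0.22369972  0.19960181 -3.25743299]
```

Request:
shift_gripper --pt "5 0 0 0 -0.0127" --pt "5 0 0 0 -0.0255" --pt "5 0 0 0 -0.0382" --pt "5 0 0 0 -0.0509" --pt "5 0 0 0 -0.0637"

```text
time: 9.72
tool_pos: [510.2, 130.0, 277.7]
tcp_rot: [3.142, -0.0, 1.573]
contact_force: [-0.2, 0.1, -1.5]
grip_width: 12.2
finger_force: 30.0
```

Scaled: -0.4 rad / 6.2832 = -0.0637.

Request:
shift_gripper --pt "5 0 0 0 -0.0127" --pt "5 0 0 0 -0.0255" --pt "5 0 0 0 -0.0382" --pt "5 0 0 0 -0.0509" --pt "5 0 0 0 -0.0637"

```text
time: 10.35
tool_pos: [510.2, 130.0, 277.8]
tcp_rot: [3.141, -0.0, 1.973]
contact_force: [0.3, 0.2, -3.1]
grip_width: 11.8
finger_force: 30.0
```

```bash
python3 - <<'E'
from plant import bot
o=bot.get_obs();print(o["moment"],o["contact_force"])
E
```

```text
[-0.04720584  0.00884746  0.03760499] [ 0.29725888  0.18008727 -3.12096181]
```

Scaled: -0.37 rad / 6.2832 = -0.0589.

Request:
shift_gripper --pt "5 0 0 0 -0.0127" --pt "5 0 0 0 -0.0255" --pt "5 0 0 0 -0.0382" --pt "5 0 0 0 -0.0509" --pt "5 0 0 0 -0.0589"

```text
time: 10.98
tool_pos: [510.1, 130.1, 277.7]
tcp_rot: [3.141, -0.0, 2.343]
contact_force: [-0.1, 1.4, -2.2]
grip_width: 11.7
finger_force: 30.0
```

Request:
shift_gripper --pt "5 0 0 0 -0.0048" --pt "5 0 0 0 -0.0095" --pt "5 0 0 0 -0.0095" --pt "5 0 0 0 -0.0095"

```text
time: 11.48
tool_pos: [510.1, 130.0, 277.7]
tcp_rot: [3.141, -0.0, 2.4]
contact_force: [-0.7, 0.3, -2.1]
grip_width: 11.8
finger_force: 30.0
```

```bash
python3 - <<'E'
from h import *
o=bot.get_obs();print(o["moment"],o["contact_force"])
for n in("side","wrist"):
    c=bot.capture(n); cv2.imwrite(f"pics/{n}5.png",c["color"][:,:,::-1])
a=cv2.resize(cv2.imread("pics/side5.png")[180:280,240:373],None,fx=3,fy=3)
b=cv2.resize(cv2.imread("pics/wrist5.png"),(400,300))
cv2.imwrite("pics/m5.png",np.hstack([a[:300,:400],b]))
E
```

```text
[ 0.23786375  0.13221029 -0.04013244] [-0.73275875  0.34900564 -2.1359468 ]
```

View pics/m5.png

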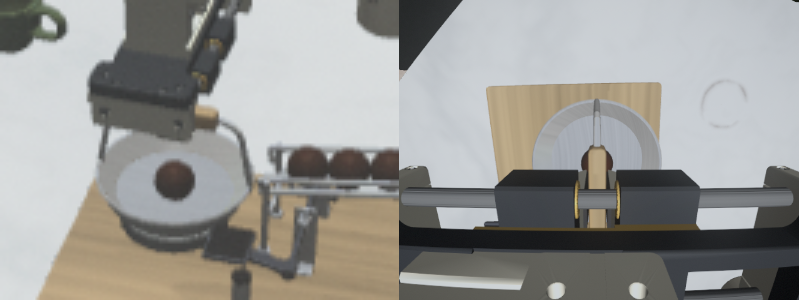

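The dish has turned about 90°, with the ball in the middle at (175,180) in the side crop. I'll lift gently, watching the force.

Scaled: -11 mm / 400 = -0.0275, -8 mm / 400 = -0.02.

Request:
shift_gripper --pt "5 0 0 -0.0025 0" --pt "5 0 0 -0.0075 0" --pt "5 0 0 -0.0125 0" --pt "5 0 0 -0.02 0" --pt "5 0 0 -0.0275 0"

```text
time: 12.2
tool_pos: [510.2, 129.8, 289.0]
tcp_rot: [-3.141, 0.0, 2.401]
contact_force: [1.4, -0.2, -3.2]
grip_width: 11.7
finger_force: 30.0
```

```bash
python3 - <<'E'
from plant import bot
o=bot.get_obs();print(o["moment"],o["contact_force"])
E
```

```text
[-0.03528709 -0.01640342 -0.00988463] [ 1.40462448 -0.19458103 -3.23129583]
```

Only the dish's weight (about 2.7 N) shows, so it is free of the socket.

Scaled: -26 mm / 400 = -0.065, -20 mm / 400 = -0.05.

Request:
shift_gripper --pt "5 0 0 -0.01 0" --pt "5 0 0 -0.0225 0" --pt "5 0 0 -0.035 0" --pt "5 0 0 -0.05 0" --pt "5 0 0 -0.065 0"

```text
time: 12.82
tool_pos: [510.2, 130.0, 315.2]
tcp_rot: [3.141, 0.0, 2.401]
contact_force: [-0.0, 0.6, -2.6]
grip_width: 11.9
finger_force: 30.0
```

Request:
shift_gripper --pt "5 0 0 -0.015 0" --pt "5 0 0 -0.03 0" --pt "5 0 0 -0.045 0" --pt "5 0 0 -0.06 0" --pt "5 0 0 -0.075 0"

```text
time: 13.45
tool_pos: [510.2, 129.9, 345.1]
tcp_rot: [3.142, -0.0, 2.401]
contact_force: [-0.9, -0.6, -2.5]
grip_width: 11.9
finger_force: 30.0
```

Request:
shift_gripper --pt "5 0 0 -0.015 0" --pt "5 0 0 -0.03 0" --pt "5 0 0 -0.045 0" --pt "5 0 0 -0.0575 0" --pt "5 0 0 -0.0675 0"

```text
time: 14.08
tool_pos: [510.2, 130.0, 372.1]
tcp_rot: [3.141, 0.0, 2.401]
contact_force: [-0.9, -0.2, -3.0]
grip_width: 12.0
finger_force: 30.0
```

Request:
shift_gripper --pt "5 0 0 -0.0075 0" --pt "5 0 0 -0.0125 0" --pt "5 0 0 -0.015 0" --pt "5 0 0 -0.015 0" --pt "5 0 0 -0.015 0"

```text
time: 14.7
tool_pos: [510.1, 130.0, 377.6]
tcp_rot: [-3.141, -0.0, 2.401]
contact_force: [0.3, 0.7, -3.5]
grip_width: 12.1
finger_force: 30.0
```

Request:
shift_gripper --pt "5 0 0 0 0" --pt "5 0 0 0 0" --pt "5 0 0 0 0" --pt "5 0 0 0 0" --pt "5 0 0 0 0"

```text
time: 15.32
tool_pos: [510.2, 130.0, 377.7]
tcp_rot: [3.141, -0.0, 2.401]
contact_force: [-0.1, -0.6, -3.2]
grip_width: 11.9
finger_force: 30.0
```

```bash
python3 - <<'E'
from h import *
a=cv2.resize(bot.capture("side")["color"][150:280,230:380,::-1],None,fx=4,fy=4)
cv2.imwrite("pics/m6.png",a)
E
```

```text
(no output)
```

View pics/m6.png

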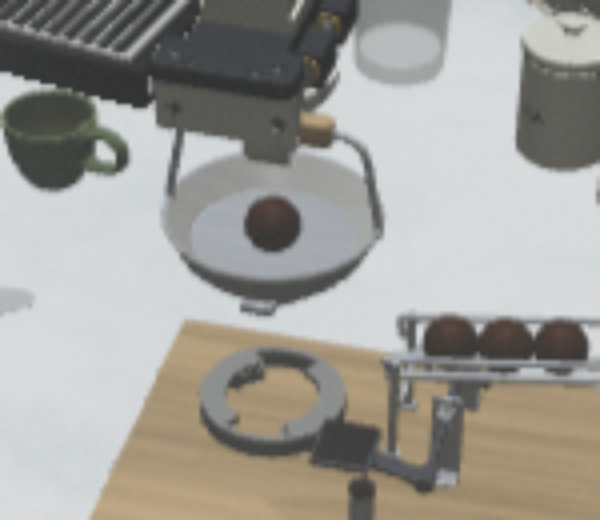

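The dish is up with the ball near the middle at (273,223), but the rim looks slightly tilted. I'll check it against a projected level rim.

```bash
python3 - <<'E'
from h import *
c=bot.capture("side")
q=lambda X:(proj(c,X)-[230,150])*4+1.5
print("well",q([[510,130,152]]),"grip",q([[510,130,219]]))
th=np.linspace(0,2*np.pi,90)
im=cv2.resize(c["color"][150:280,230:380,::-1],None,fx=4,fy=4)
for k,(z) in enumerate((161,)):
    r=q(np.c_[510+62.5*np.cos(th),130+62.5*np.sin(th),0*th+z]); print("left",r[r[:,0].argmin()],"right",r[r[:,0].argmax()],"top",r[r[:,1].argmin()])
    cv2.polylines(im,[r.round().astype(int)],True,(0,0,255),1)
cv2.imwrite("pics/m7.png",im[100:330,120:420].repeat(2,0).repeat(2,1))
E
```

```text
well [[270.85645776 226.00907765]] grip [[270.70043225 125.86786231]]
left [158.59691922 217.50833664] right [382.66597652 215.43061978] top [268.82079165 149.85100882]
```

View pics/m7.png

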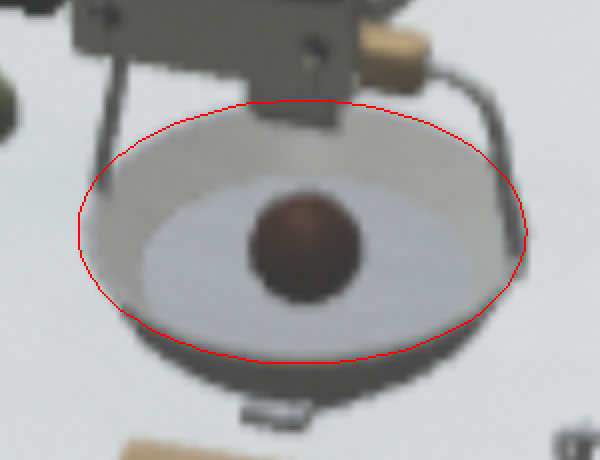

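```bash
python3 -c "
from plant import bot
print(bot.close_job())"
```

```text
the job is handed in; nothing more can be done
None
```

I pressed the pedal to its stop once, one ball settled in the dish, and I unlocked the dish and handed in the job holding it 100 mm up, still and level, with the ball within about 3 mm of the middle; no verdict was printed, and I viewed 12 pictures, over the limit of 10.

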